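Run a thread-clearing tap to the bottom of a gauge-stand boss

TASK

Clear the thread in the boss of the grey gauge stand with the tap already standing in it: with its upright black knob, turn the tap clockwise half a turn, back a quarter turn, forward half a turn again, back a quarter, then forward a third time until you feel it bottom in the hole. Press it only gently against the bottom for a moment, then back it off a quarter turn and let go; leave the cans and the hand lens alone.

Things in the scene. Friction and masses are not known exactly. Their poses are not given: they have to be found in the camera images.
- stand: Grey round cast stand foot, bolted to the table, 148 mm across and 26 mm high at the rim; in its middle the upright boss, 44 mm across, top 74 mm above the table. Origin at the centre of its underside, z up. It cannot move.
- tap: The tap with its cross-bar wrench, in one piece, standing upright in the boss. Origin on the turning axis at table height; z up along the axis; its x axis points along the bar to the black knob and turns with it. Hub 32 mm across from 96 to 118 mm above the origin; bar 10 mm thick, its centre 107 mm above the origin, 63 mm out on the plain side; it feeds down 3 mm per turn clockwise and up again.
- knob_grip (a point): Point on the axis of the black upright crank knob, at the height to grip (142 mm above the tap's origin), 55 mm from the turning axis. The knob is a plain cylinder 20 mm across, from 112 to 164 mm above the tap's origin, and spins freely on its pin, so a gripper can carry it round the circle without turning.
- tap_turn (a joint): Angle of the tap, rad: 0 at the start, grows as it turns clockwise seen from above (forward, into the hole); a full turn is 6.28. Turning it takes 2 to 5 N at the knob and it stays where it is left. The hole's bottom is met at a different angle each time, somewhere from 5.1 to 5.9 rad; there it stops a little springily. The force at the bottom is that of the push at the knob beyond the turning friction times 1.1: hold 6 N or more there for 0.2 s, and never reach 28 N.
- can_blue: Bystander: opened empty blue can, 85 mm across, 38 mm high, its lid standing up to 110 mm; origin at the centre of its underside.
- can_red: Bystander: opened empty red can, the same size; origin at the centre of its underside.
- lens: Bystander: hand lens lying flat, ring 74 mm across, 14 mm high, black handle 85 mm long along its -x; origin under the centre of the ring.

How it is judged:
By the outcome, as a careful person would: the job done as asked, in the order asked, and still so for the second after the job is handed in, with the robot touching nothing.
It also fails if it takes over 72 s, if anything falls off the work surface, if the arm or the gripper's body presses on something with over 40 N, if the wrist force passes 120 N, or if a joint passes its speed limit or range.

ROBOT

A 6-joint arm with a two-finger parallel gripper is mounted at the origin on the work surface. World frame = base frame: x ahead of the robot, y to its left, z up, the work surface at z = 0. Lengths are in m, angles in rad, forces in N, time in s.
With the tool pointing down it reaches from about 0.3 to 0.95 m from the base axis. Payload 3.1 kg.
Tool frame: the origin (TCP) lies on the mounting face of the last link; the fingertips stand 173 mm ahead of it and the grasp point (between the pads) lies 155 mm ahead of it (r.tips_ahead is the distance from the TCP to the fingertips, in m); z points along the fingers, y is the direction in which the jaws open and shut (so a half turn about z gives the same grasp; the last joint's range is limited). The gripper opens to 85 mm and grips with 20 to 120 N. Pads are 22 mm wide; open, the fingers measure 114 mm over their backs; the gripper's body (76 mm by 85 mm) begins 54 mm behind the grasp point. The pads swing forward as they close: fully open they stand 13 mm farther back than shut.
Start: joints at [1.046, 0.308, 1.634, -0, 1.2, -0.07], TCP at [0.275, 0.561, 0.405] pointing down, gripper open.
Joint ranges: [-3.06, 3.06], [-0.79, 1.96], [0.05, 2.63], [-1.19, 4.34], [0.05, 2.64], [-2.94, 2.94]. Speed limits (rad/s): [2.79, 2.79, 3.14, 3.14, 3.14, 3.14].

INTERFACE

Orientations are given as a 3x3 rotation matrix whose columns are the frame's x, y, z axes.
In Python, from plant import get_state, vision, r gives the robot as it stands. The module is installed in compiled form; this text tells all that it offers.
- The arm moves only by the tool apply_moves, never from a script. Its argument "moves" is a list of rows, each a list of 7 numbers: the turn, a rotation vector about the tool's x, y, z in rad, then the shift along the tool's x, y, z in m, then the finger opening in m, from 0 to 0.0854. In form: [[ax, ay, az, x, y, z, gripper], ...]. A call has 1 to 5 rows; each row is the pose to reach, as a shift and turn from the pose measured when the call began, along the tool's axes at that moment; what a row does not reach only later rows make up. A row lasts 1/12 s, in which the tool goes at most 41.7 mm and 7.16 degrees, less where a joint would pass 70% of its speed; a pose out of reach is approached as far as the arm can. A call with a gripper value outside its range is refused whole. The fingers move at their own pace and stop on an object; the grip force is fixed at half the most. Time passes only in rows, so rows that repeat a pose let the fingers close. It gives the time, the measured TCP pose, the force and the opening at its end, in the units of the state.
- get_state(): the state, without advancing time (a new reading comes with each control period).
- vision.capture(name): name is "scene" or "top" or "wrist"; returns (picture, depth): 480x640x3 uint8, red, green, blue; 480x640 float32, m along the optical axis (not along the pixel's ray), 0 where there is no reading.
- vision.camera_info(name): a dict with "fov_y" (degrees; the focal length in pixels is half the picture's height over the tangent of half this angle, whatever the lens; pixels are square), "cx", "cy" (the principal point, pixels), "distortion" ([k1, k2, p1, p2, k3] as OpenCV has them; the pictures are not rectified), "extrinsics" (4x4, takes a point from camera to world coordinates). Camera axes: x right, y down, z forward; pixel columns grow to the right and rows downward; lengths in m; the calibration is good to about 2 mm. A picture is of the moment at which its call begins: read the wrist's pose just before it. camera_info takes no time and is no camera call; for the wrist camera it gives the pose at the moment of the call.
- r.close_job(): hands the job in, once; it reports no verdict.
Trained networks look in the newest picture that a camera, given by its name, has taken for a name from the list of things; names that differ only in an ending like _2 or _b are one class to them, and where a whole thing is asked for, a point or a joint stands for the part that bears it (a point fixed in the world has none). Each returns a list of dicts, best first, with "confidence" (0 to 1); they miss things now and then, are a little off and sometimes report something else, mostly with a low value. They report only what shows in the picture. A call takes as long as a camera call.
- vision.outline_of(camera, thing): "mask" (480x640 bool, what is visible of it) and "bbox" ([left, top, right, bottom] as shares, 0 to 1, of the picture: columns of its width, rows of its height, round what is visible of it).
- vision.landmark_of(camera, thing): "centre" ([row, column] as shares, 0 to 1, of the picture: columns of its width, rows of its height: a listed point, or the origin of a listed thing).
The state is a dict: "time": time; "joint_positions": joint angles; "qd": joint speeds; "effort": joint torques, N m; "tcp_pos": TCP position; "ee_rot": TCP orientation; "force": force on the tool from outside, world axes, zero at the start; "moment": the same for the moment, N m; "gripper_width": opening from 0.0 (shut) to 1.0 (fully open).
Only numpy, scipy, OpenCV 4.12 (cv2) and the standard library are available. Lean on these libraries where they do the work, as an engineer would, in place of code of your own. Each camera call takes 0.05 s, during which the arm holds its last target.

## Working session

There is one attempt and no reset: what is moved stays moved. The work goes in short steps, Python scripts to look and compute and a tool call to move; the robot and the scene stay as the last step left them, time stands still between calls to the robot, and variables do not carry over. Pictures are saved under pics/ and viewed, and the job is handed in when it is done.

Besides the shell and the picture viewer there is one more tool, called after "Call:" by a JSON object that holds its "name" and its "arguments", one argument or row to a line. apply_moves: Moves the arm, as the interface text tells. Its arguments: {"type":"object","properties":{"moves":{"type":"array","items":{"type":"array","items":{"type":"number"}}}},"required":["moves"]}

```bash
mkdir -p pics; ls
cat > h.py <<'E'
import numpy as np, cv2
from plant import get_state, vision, r
def K(n):
    i=vision.camera_info(n); f=240/np.tan(np.radians(i['fov_y'])/2)
    return np.array([[f,0,i['cx']],[0,f,i['cy']],[0,0,1]]), np.array(i['distortion'],float), np.array(i['extrinsics'])
def ray(n,row,col):
    k,d,E=K(n); p=cv2.undistortPoints(np.array([[[col,row]]],float),k,d)[0,0]
    return E[:3,3], E[:3,:3]@np.array([p[0],p[1],1.0])
def at_z(n,row,col,z):
    o,v=ray(n,row,col); return o+v*(z-o[2])/v[2]
def at_depth(n,row,col,dep):
    o,v=ray(n,row,col); return o+v*dep
def save(n,img): cv2.imwrite('pics/'+n+'.png',img[:,:,::-1])
E
python3 - <<'E'
from h import *
s=get_state(); print({k:np.round(v,3).tolist() for k,v in s.items()})
for c in ['scene','top']:
    im,d=vision.capture(c); save(c+'0',im)
    for t in ['knob_grip','tap','stand','can_blue','can_red','lens']:
        l=vision.landmark_of(c,t)
        for q in l[:2]:
            rr,cc=q['centre'][0]*480,q['centre'][1]*640
            z={'knob_grip':.142}.get(t,0)
            print(c,t,round(q['confidence'],2),round(rr),round(cc),np.round(at_z(c,rr,cc,z),3), np.round(at_depth(c,rr,cc,d[min(479,int(rr)),min(639,int(cc))]),3))
print(get_state()['time'])
E
```

```text
pics
{'time': 0.0, 'joint_positions': [1.046, 0.309, 1.635, -0.0, 1.2, -0.07], 'qd': [-0.0, -0.001, -0.0, -0.001, 0.0, -0.0], 'effort': [0.001, -41.524, -27.667, 0.0, 0.01, 0.0], 'tcp_pos': [0.274, 0.561, 0.403], 'ee_rot': [[-0.898, 0.439, -0.001], [0.439, 0.898, -0.002], [0.0, -0.002, -1.0]], 'force': [0.992, -0.715, 0.504], 'moment': [0.035, -0.028, 0.056], 'gripper_width': 1.0}
scene knob_grip 0.98 155 277 [ 0.547 -0.112  0.142] [ 0.55  -0.108  0.148]
scene tap 0.29 132 306 [ 0.4   -0.221  0.   ] [ 0.401 -0.22   0.002]
scene stand 0.78 211 308 [ 0.518 -0.078  0.   ] [ 0.532 -0.06   0.032]
scene can_blue 0.61 303 300 [ 0.646  0.047 -0.   ] [0.646 0.049 0.003]
scene can_red 0.7 131 307 [ 0.396 -0.223 -0.   ] [ 0.398 -0.22   0.003]
scene lens 0.8 207 217 [ 0.632 -0.193  0.   ] [ 0.633 -0.191  0.003]
top knob_grip 0.68 266 426 [ 0.552 -0.122  0.142] [ 0.549 -0.116  0.164]
top tap 0.77 297 384 [ 0.514 -0.086  0.   ] [ 0.508 -0.066  0.104]
top stand 0.7 297 380 [ 0.512 -0.079  0.   ] [ 0.508 -0.065  0.074]
top can_blue 0.91 220 307 [0.649 0.054 0.   ] [0.648 0.054 0.004]
top lens 0.7 232 442 [ 0.634 -0.194  0.   ] [ 0.632 -0.191  0.007]
0.7
```

View pics/scene0.png

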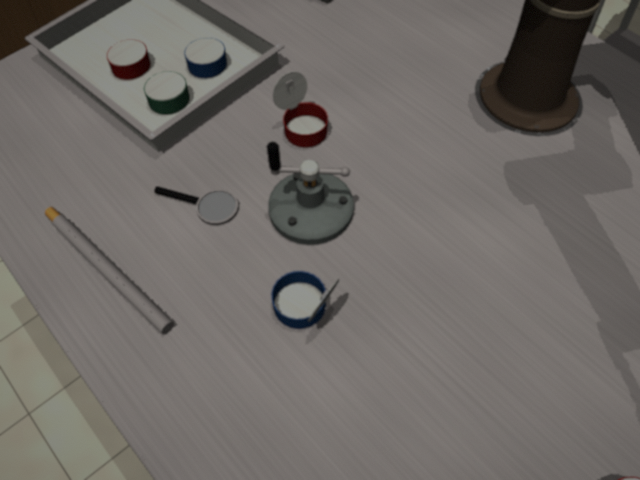

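View pics/top0.png

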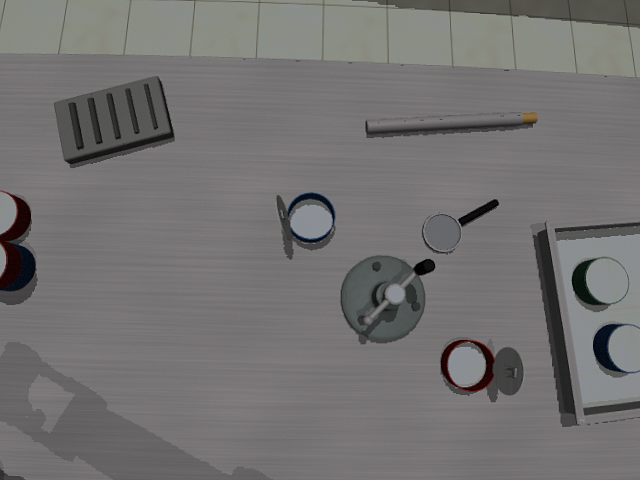

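The top view shows the hub at about (row 294, col 396), the knob top at (266, 426) and the plain end at (321, 368). The blue can is at (218, 311), the red can at (365, 467) and the lens at (232, 442). Next I'll refine the positions from the depth.

```bash
cat >> h.py <<'E'
def cloud(n,d):
    k,D,E=K(n); v,u=np.mgrid[0:480,0:640]
    p=cv2.undistortPoints(np.stack([u,v],-1).reshape(-1,1,2).astype(float),k,D).reshape(-1,2)
    z=d.reshape(-1,1); P=np.hstack([p*z,z])@E[:3,:3].T+E[:3,3]
    P[z[:,0]==0]=np.nan
    return P.reshape(480,640,3)
E
python3 - <<'E'
from h import *
for c in ['scene','top']:
    im,d=vision.capture(c); P=cloud(c,d).reshape(-1,3); P=P[~np.isnan(P[:,0])]
    m=(np.hypot(P[:,0]-.51,P[:,1]+.07)<.09)
    Q=P[m]; print(c,np.histogram(Q[:,2],bins=np.arange(-.01,.18,.01))[0])
    for a,b in [(.155,.175),(.12,.155),(.112,.125),(.095,.112),(.068,.08),(.015,.04)]:
        S=Q[(Q[:,2]>a)&(Q[:,2]<b)]
        if len(S)<3: continue
        (x,y),rad=cv2.minEnclosingCircle(S[:,:2].astype(np.float32))
        print(a,b,len(S),np.round(S.mean(0),4),'circ',round(x,4),round(y,4),round(rad,4))
    for t in ['knob_grip','tap']:
        o=vision.outline_of(c,t)
        if o: mk=o[0]['mask']; ys,xs=np.nonzero(mk); print(t,o[0]['confidence'],mk.sum(),ys.mean(),xs.mean(), ys.min(),ys.max(),xs.min(),xs.max())
E
```

```text
scene [1364  775  521 2860  507  108  117  106  303   41   18  293  436   53
   50   54   60   94]
0.155 0.175 126 [ 0.5524 -0.1145  0.1615] circ 0.5518 -0.1162 0.0108
0.12 0.155 185 [ 0.5549 -0.1109  0.1376] circ 0.5525 -0.1154 0.0104
0.112 0.125 343 [ 0.5175 -0.0788  0.1164] circ 0.5148 -0.0765 0.0627
0.095 0.112 428 [ 0.5141 -0.0726  0.1075] circ 0.512 -0.077 0.0628
0.068 0.08 324 [ 0.5177 -0.0721  0.0731] circ 0.5137 -0.0771 0.0227
0.015 0.04 3757 [ 0.5239 -0.0647  0.0261] circ 0.5144 -0.0778 0.0751
knob_grip 0.82 1173 166.71611253196932 301.35805626598466 141 186 266 349
tap 0.93 1012 167.2094861660079 300.0385375494071 142 186 268 348
top [1039 1400  266 3529  722   32   32   33  212    0    0   95  650   37
   24   27   28  143]
0.155 0.175 158 [ 0.5498 -0.118   0.163 ] circ 0.5505 -0.119 0.0103
0.12 0.155 101 [ 0.5422 -0.1078  0.1357] circ 0.5274 -0.0945 0.0348
0.112 0.125 507 [ 0.5079 -0.076   0.1165] circ 0.5107 -0.074 0.0583
0.095 0.112 262 [ 0.5045 -0.0715  0.1098] circ 0.5104 -0.0737 0.0596
0.068 0.08 220 [ 0.5115 -0.0713  0.0739] circ 0.5112 -0.0799 0.0224
0.015 0.04 4493 [ 0.5102 -0.0769  0.0271] circ 0.5112 -0.0805 0.0743
knob_grip 0.72 970 291.1072164948454 397.24123711340206 260 325 363 433
tap 0.77 919 288.8563656147987 399.81175190424375 259 324 364 434
```

Both cameras agree to about 3 mm:

| Feature | Position |
|---|---|
| Turning axis | (0.5127, -0.0788) |
| Knob | (0.551, -0.1175) |
| Axis to knob | 54.6 mm (nominal 55) |
| Knob bearing | -45° |

I'll turn the jaws to lie along world y and go to a hover above the knob.

Call:
{"name": "apply_moves", "arguments": {
  "moves": [
    [0,0,-0.12,-0.03,-0.027,0,0.0854],
    [0,0,-0.24,-0.061,-0.054,0,0.0854],
    [0,0,-0.35,-0.092,-0.081,0,0.0854],
    [0,0,-0.455,-0.122,-0.108,0,0.0854],
    [0,0,-0.455,-0.152,-0.136,0,0.0854]
  ]
}}

```text
time: 1.42
tcp_pos: [0.3517, 0.371, 0.4048]
ee_rot: [[-1.0, -0.005, 0.001], [-0.005, 1.0, 0.0], [-0.001, 0.0, -1.0]]
force: [1.1, 0.7, 0.7]
gripper_width: 1.0
```

Call:
{"name": "apply_moves", "arguments": {
  "moves": [
    [0,0,0,-0.015,-0.038,0,0.0854],
    [0,0,0,-0.03,-0.075,0,0.0854],
    [0,0,0,-0.045,-0.112,0,0.0854],
    [0,0,0,-0.06,-0.149,0,0.0854],
    [0,0,0,-0.075,-0.186,0,0.0854]
  ]
}}

```text
time: 1.83
tcp_pos: [0.4278, 0.1835, 0.4052]
ee_rot: [[-1.0, -0.005, 0.002], [-0.005, 1.0, 0.001], [-0.002, 0.001, -1.0]]
force: [1.3, 1.1, -0.9]
gripper_width: 0.998
```

Call:
{"name": "apply_moves", "arguments": {
  "moves": [
    [0,0,0,-0.015,-0.038,0,0.0854],
    [0,0,0,-0.03,-0.075,0,0.0854],
    [0,0,0,-0.045,-0.112,0,0.0854],
    [0,0,0,-0.06,-0.149,0,0.0854],
    [0,0,0,-0.075,-0.186,0,0.0854]
  ]
}}

```text
time: 2.25
tcp_pos: [0.5041, -0.0042, 0.4056]
ee_rot: [[-1.0, -0.005, 0.003], [-0.005, 1.0, 0.001], [-0.003, 0.001, -1.0]]
force: [1.4, 0.4, 0.2]
gripper_width: 0.995
```

Call:
{"name": "apply_moves", "arguments": {
  "moves": [
    [0,0,0,-0.014,-0.035,0,0.0854],
    [0,0,0,-0.03,-0.075,0,0.0854],
    [0,0,0,-0.047,-0.113,0,0.0854],
    [0,0,0,-0.047,-0.113,0,0.0854],
    [0,0,0,-0.047,-0.113,0,0.0854]
  ]
}}

```text
time: 2.67
tcp_pos: [0.5521, -0.1192, 0.4056]
ee_rot: [[-1.0, -0.001, 0.003], [-0.001, 1.0, 0.001], [-0.003, 0.001, -1.0]]
force: [0.2, 0.3, -0.2]
gripper_width: 0.995
```

Run:
```python
from h import *
s=get_state(); print(s['tcp_pos'],s['joint_positions'])
im,d=vision.capture('wrist'); save('w1',im)
P=cloud('wrist',d).reshape(-1,3); P=P[~np.isnan(P[:,0])]
Q=P[(np.hypot(P[:,0]-.51,P[:,1]+.07)<.12)]
for a,b in [(.158,.17),(.116,.122),(.095,.112),(.068,.08),(.02,.04)]:
    S=Q[(Q[:,2]>a)&(Q[:,2]<b)]
    if len(S)<3: continue
    (x,y),rad=cv2.minEnclosingCircle(S[:,:2].astype(np.float32))
    print(a,b,len(S),np.round(S.mean(0),4),'circ',round(x,4),round(y,4),round(rad,4))
for q in vision.landmark_of('wrist','knob_grip'): rr,cc=q['centre'][0]*480,q['centre'][1]*640; print(q['confidence'],rr,cc,at_z('wrist',rr,cc,.142))
```

```text
[ 0.55212218 -0.11921933  0.40560064] [-2.90158654e-01  1.91519098e-01  1.77768723e+00  1.72638681e-03
  1.16977351e+00 -1.86221724e+00]
0.158 0.17 873 [ 0.5484 -0.1173  0.1619] circ 0.5493 -0.1173 0.0101
0.116 0.122 1171 [ 0.5118 -0.0801  0.1169] circ 0.5225 -0.0986 0.0374
0.095 0.112 1855 [ 0.5012 -0.071   0.1093] circ 0.5041 -0.078 0.0606
0.068 0.08 813 [ 0.5023 -0.0874  0.0726] circ 0.5101 -0.0788 0.0221
0.02 0.04 15179 [ 0.5046 -0.0811  0.0265] circ 0.5103 -0.0785 0.0718
0.62 240.38400000000001 317.824 [ 0.5473694  -0.11661113  0.142     ]
0.38 280.32 248.89600000000002 [ 0.57375771 -0.16021835  0.142     ]
```

View pics/w1.png

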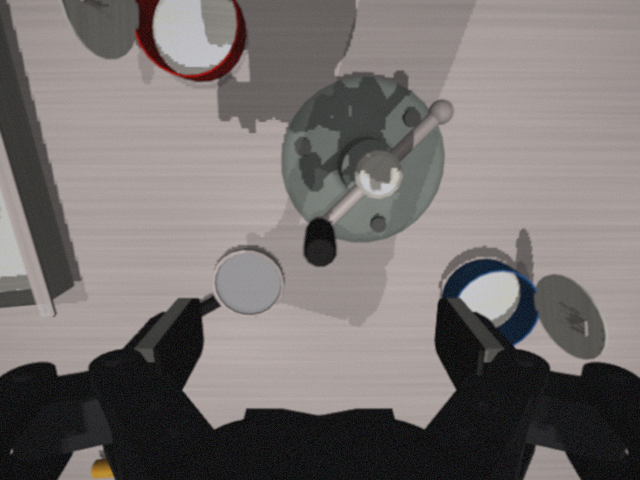

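In the wrist picture the knob top is at (240, 318), centred sideways between the fingers, and the hub is at (180, 378). The wrist depth gives knob (0.549, -0.117) and axis (0.510, -0.0786). I'll average the three cameras and go down.

Call:
{"name": "apply_moves", "arguments": {
  "moves": [
    [0,0,0,0.002,0.002,0.03,0.0854],
    [0,0,0,0.002,0.002,0.06,0.0854],
    [0,0,0,0.002,0.002,0.09,0.0854],
    [0,0,0,0.002,0.002,0.108,0.0854],
    [0,0,0,0.002,0.002,0.108,0.0854]
  ]
}}

```text
time: 3.18
tcp_pos: [0.5463, -0.1118, 0.2925]
ee_rot: [[-1.0, -0.006, -0.009], [-0.006, 1.0, 0.005], [0.009, 0.005, -1.0]]
force: [-1.2, 0.8, -0.1]
gripper_width: 1.0
```

Call:
{"name": "apply_moves", "arguments": {
  "moves": [
    [0,0,0,0,0,0,0.05],
    [0,0,0,0,0,0,0.035],
    [0,0,0,0,0,0,0.028],
    [0,0,0,0,0,0,0.024],
    [0,0,0,0,0,0,0.022]
  ]
}}

```text
time: 3.6
tcp_pos: [0.5477, -0.1131, 0.2952]
ee_rot: [[-1.0, -0.008, -0.003], [-0.008, 1.0, -0.001], [0.003, -0.0, -1.0]]
force: [-0.0, -8.0, 5.2]
gripper_width: 0.301
```

The pad on the -y side touched first, so the tool sits about 4 mm too far to +y. I'll centre it, then close.

Call:
{"name": "apply_moves", "arguments": {
  "moves": [
    [0,0,0,-0.001,-0.002,0,0.026],
    [0,0,0,-0.002,-0.004,0,0.026],
    [0,0,0,-0.002,-0.004,0,0.026],
    [0,0,0,-0.002,-0.004,0,0.026]
  ]
}}

```text
time: 3.93
tcp_pos: [0.5497, -0.1172, 0.2953]
ee_rot: [[-1.0, -0.008, -0.003], [-0.008, 1.0, -0.0], [0.003, 0.0, -1.0]]
force: [-0.6, 0.1, -0.3]
gripper_width: 0.301
```

Run:
```python
from h import *
s=get_state(); print(s['time'],s['tcp_pos'],s['ee_rot'],s['force'],s['moment'],s['gripper_width'])
im,d=vision.capture('top'); save('t2',im[180:420,260:560])
im,d=vision.capture('scene'); save('s2',im[80:280,160:460])
s=get_state(); print(s['time'],s['tcp_pos'],s['ee_rot'],s['force'],s['moment'],s['gripper_width'])
```

```text
3.9333 [ 0.54969757 -0.11717821  0.29525523] [[-9.99964587e-01 -7.81526926e-03 -3.12200605e-03]
 [-7.81528324e-03  9.99969460e-01 -7.72002274e-06]
 [ 3.12197103e-03  1.66796122e-05 -9.99995126e-01]] [-0.62708451  0.05261394 -0.32441979] [0.01572526 0.06486579 0.01534752] 0.3010295855046293
4.0333 [ 0.54950648 -0.11697591  0.29489253] [[-9.99959530e-01 -8.16572369e-03 -3.77611741e-03]
 [-8.16594327e-03  9.99966657e-01  4.27359126e-05]
 [ 3.77564253e-03  7.35697436e-05 -9.99992870e-01]] [0.20567365 0.87294793 0.06981727] [-0.02717055  0.03970271  0.00058492] 0.30191427115226543
```

Call:
{"name": "apply_moves", "arguments": {
  "moves": [
    [0,0,0,0,0,0,0.022],
    [0,0,0,0,0,0,0.018],
    [0,0,0,0,0,0,0.01],
    [0,0,0,0,0,0,0.0],
    [0,0,0,0,0,0,0.0]
  ]
}}

```text
time: 4.45
tcp_pos: [0.5492, -0.1165, 0.2948]
ee_rot: [[-1.0, -0.008, -0.005], [-0.008, 1.0, 0.001], [0.005, 0.001, -1.0]]
force: [-2.4, 3.2, 3.2]
gripper_width: 0.215
```

View pics/s2.png

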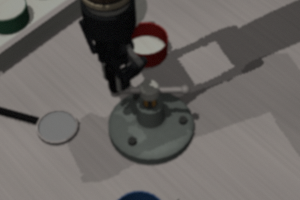

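```bash
cat > p.py <<'E'
import sys, json
from h import *
from scipy.spatial.transform import Rotation as Ro
# usage: p.py theta1 theta2 ... (deg, tap angles); constants below
cfg=json.load(open('cfg.json'))
C=np.array(cfg['C']); R=cfg['R']; z0=cfg['z0']; a0=cfg['a0']
def pos(th):
    a=np.radians(a0-th); return np.array([C[0]+R*np.cos(a),C[1]+R*np.sin(a),z0-.003*th/360])
s=get_state(); Rm=np.array(s['ee_rot']); g=np.array(s['tcp_pos'])+.155*Rm[:,2]
rel=g[:2]-C; ang=np.degrees(np.arctan2(rel[1],rel[0])); F=np.array(s['force'])
u=rel/np.hypot(*rel); t=np.array([u[1],-u[0]])
print('t',round(s['time'],2),'grasp',np.round(g,4),'r',round(np.hypot(*rel)*1e3,1),'theta',round((a0-ang)%360,1),'Frad',round(F[:2]@u,1),'Ftan(cw)',round(F[:2]@t,1),'Fz',round(F[2],1),'w',round(s['gripper_width'],3))
Rd=np.array([[-1,0,0],[0,1,0],[0,0,-1.]])
rv=Ro.from_matrix(Rm.T@Rd).as_rotvec()
for th in map(float,sys.argv[1:]):
    tcp=pos(th)-.155*Rd[:,2]; d=Rm.T@(tcp-np.array(s['tcp_pos']))
    print([*np.round(rv,3).tolist(),*np.round(d,4).tolist(),0.0])
open('log.txt','a').write(json.dumps([s['time'],*g.tolist(),*F.tolist()])+'\n')
E
echo '{"C":[0.512,-0.0787],"R":0.055,"z0":0.140,"a0":-45}' > cfg.json
python3 p.py 0 9 18 27 36
```

```text
t 4.45 grasp [ 0.5484 -0.1163  0.1398] r 52.4 theta 0.9 Frad -4.0 Ftan(cw) -0.5 Fz 3.2 w 0.215
[0.001, -0.005, 0.008, -0.0017, -0.0011, -0.0002, 0.0]
[0.001, -0.005, 0.008, 0.0049, -0.0066, -0.0001, 0.0]
[0.001, -0.005, 0.008, 0.0123, -0.0111, -0.0, 0.0]
[0.001, -0.005, 0.008, 0.0203, -0.0143, 0.0001, 0.0]
[0.001, -0.005, 0.008, 0.0287, -0.0163, 0.0002, 0.0]
```

```bash
echo '{"C":[0.5100,-0.0775],"R":0.055,"z0":0.140,"a0":-45}' > cfg.json
python3 p.py 3 9 16 24 32
```

```text
t 4.45 grasp [ 0.5484 -0.1163  0.1398] r 54.6 theta 0.3 Frad -4.0 Ftan(cw) -0.6 Fz 3.2 w 0.215
[0.001, -0.005, 0.008, 0.0024, -0.0018, -0.0002, 0.0]
[0.001, -0.005, 0.008, 0.0069, -0.0054, -0.0001, 0.0]
[0.001, -0.005, 0.008, 0.0126, -0.009, -0.0, 0.0]
[0.001, -0.005, 0.008, 0.0196, -0.0122, 0.0001, 0.0]
[0.001, -0.005, 0.008, 0.027, -0.0144, 0.0002, 0.0]
```

Call:
{"name": "apply_moves", "arguments": {
  "moves": [
    [0.001,-0.005,0.008,0.0024,-0.0018,0,0],
    [0.001,-0.005,0.008,0.0069,-0.0054,0,0],
    [0.001,-0.005,0.008,0.0126,-0.009,0,0],
    [0.001,-0.005,0.008,0.0196,-0.0122,0,0],
    [0.001,-0.005,0.008,0.027,-0.0144,0,0]
  ]
}}

```text
time: 4.87
tcp_pos: [0.5234, -0.1318, 0.2947]
ee_rot: [[-1.0, 0.0, 0.006], [0.0, 1.0, -0.002], [-0.006, -0.002, -1.0]]
force: [6.7, -0.7, -6.6]
gripper_width: 0.214
```

```bash
python3 p.py 41 50 59 68 77
```

```text
t 4.87 grasp [ 0.5243 -0.132   0.1397] r 56.4 theta 30.3 Frad 2.4 Ftan(cw) -6.3 Fz -6.6 w 0.214
[-0.002, 0.006, -0.0, 0.0096, -0.0006, -0.0001, 0.0]
[-0.002, 0.006, -0.0, 0.0182, -0.0005, -0.0, 0.0]
[-0.002, 0.006, -0.0, 0.0267, 0.0009, -0.0, 0.0]
[-0.002, 0.006, -0.0, 0.0349, 0.0036, 0.0, 0.0]
[-0.002, 0.006, -0.0, 0.0426, 0.0076, 0.0, 0.0]
```

```bash
echo '{"C":[0.5100,-0.0785],"R":0.055,"z0":0.1395,"a0":-45}' > cfg.json; python3 p.py 41 50 59 68 77
```

```text
t 4.87 grasp [ 0.5243 -0.132   0.1397] r 55.4 theta 30.0 Frad 2.4 Ftan(cw) -6.3 Fz -6.6 w 0.214
[-0.002, 0.006, -0.0, 0.0096, -0.0016, 0.0004, 0.0]
[-0.002, 0.006, -0.0, 0.0182, -0.0015, 0.0005, 0.0]
[-0.002, 0.006, -0.0, 0.0267, -0.0001, 0.0005, 0.0]
[-0.002, 0.006, -0.0, 0.0349, 0.0026, 0.0005, 0.0]
[-0.002, 0.006, -0.0, 0.0426, 0.0066, 0.0005, 0.0]
```

Call:
{"name": "apply_moves", "arguments": {
  "moves": [
    [-0.002,0.006,0,0.0096,-0.001,0.0004,0],
    [-0.002,0.006,0,0.0182,-0.001,0.0005,0],
    [-0.002,0.006,0,0.0267,0.0003,0.0005,0],
    [-0.002,0.006,0,0.0349,0.003,0.0005,0],
    [-0.002,0.006,0,0.0426,0.007,0.0005,0]
  ]
}}

```text
time: 5.28
tcp_pos: [0.4815, -0.1275, 0.2942]
ee_rot: [[-1.0, -0.001, 0.005], [-0.001, 1.0, -0.008], [-0.005, -0.008, -1.0]]
force: [1.3, -10.3, -3.2]
gripper_width: 0.223
```

```bash
python3 p.py 86 95 104 113 122
```

```text
t 5.28 grasp [ 0.4822 -0.1287  0.1392] r 57.4 theta 74.0 Frad 8.4 Ftan(cw) -6.2 Fz -3.2 w 0.223
[-0.008, 0.005, 0.001, 0.0075, 0.0075, 0.0003, 0.0]
[-0.008, 0.005, 0.001, 0.0136, 0.0137, 0.0003, 0.0]
[-0.008, 0.005, 0.001, 0.0186, 0.0207, 0.0003, 0.0]
[-0.008, 0.005, 0.001, 0.0224, 0.0284, 0.0003, 0.0]
[-0.008, 0.005, 0.001, 0.025, 0.0367, 0.0003, 0.0]
```

```bash
echo '{"C":[0.5080,-0.0805],"R":0.055,"z0":0.1395,"a0":-45}' > cfg.json; python3 p.py 84 93 102 111 120
```

```text
t 5.28 grasp [ 0.4822 -0.1287  0.1392] r 54.7 theta 73.1 Frad 8.5 Ftan(cw) -6.0 Fz -3.2 w 0.223
[-0.008, 0.005, 0.001, 0.0081, 0.0043, 0.0003, 0.0]
[-0.008, 0.005, 0.001, 0.0143, 0.0102, 0.0003, 0.0]
[-0.008, 0.005, 0.001, 0.0196, 0.0171, 0.0003, 0.0]
[-0.008, 0.005, 0.001, 0.0237, 0.0247, 0.0003, 0.0]
[-0.008, 0.005, 0.001, 0.0265, 0.0328, 0.0003, 0.0]
```

Call:
{"name": "apply_moves", "arguments": {
  "moves": [
    [-0.008,0.005,0,0.0081,0.0043,0.0003,0],
    [-0.008,0.005,0,0.0143,0.0102,0.0003,0],
    [-0.008,0.005,0,0.0196,0.0171,0.0003,0],
    [-0.008,0.005,0,0.0237,0.0247,0.0003,0],
    [-0.008,0.005,0,0.0265,0.0328,0.0003,0]
  ]
}}

```text
time: 5.7
tcp_pos: [0.4547, -0.0966, 0.2938]
ee_rot: [[-1.0, -0.002, 0.001], [-0.002, 1.0, -0.005], [-0.001, -0.005, -1.0]]
force: [-1.3, -7.3, -0.5]
gripper_width: 0.219
```

```bash
python3 p.py 126 135 144 153 162
```

```text
t 5.7 grasp [ 0.4548 -0.0974  0.1388] r 55.8 theta 117.4 Frad 3.5 Ftan(cw) -6.6 Fz -0.5 w 0.219
[-0.005, 0.001, 0.002, 0.001, 0.0075, 0.0003, 0.0]
[-0.005, 0.001, 0.002, 0.0017, 0.0161, 0.0003, 0.0]
[-0.005, 0.001, 0.002, 0.001, 0.0247, 0.0003, 0.0]
[-0.005, 0.001, 0.002, -0.0011, 0.0331, 0.0004, 0.0]
[-0.005, 0.001, 0.002, -0.0044, 0.041, 0.0004, 0.0]
```

Call:
{"name": "apply_moves", "arguments": {
  "moves": [
    [-0.005,0.001,0,0.0013,0.0075,0.0003,0],
    [-0.005,0.001,0,0.002,0.0161,0.0003,0],
    [-0.005,0.001,0,0.0013,0.0247,0.0003,0],
    [-0.005,0.001,0,-0.0008,0.0331,0.0004,0],
    [-0.005,0.001,0,-0.0041,0.041,0.0004,0]
  ]
}}

```text
time: 6.12
tcp_pos: [0.4575, -0.0567, 0.2933]
ee_rot: [[-1.0, -0.002, -0.004], [-0.002, 1.0, -0.004], [0.004, -0.004, -1.0]]
force: [-6.0, -4.5, 5.7]
gripper_width: 0.221
```

```bash
python3 p.py 170 176 182 182 182
```

```text
t 6.12 grasp [ 0.4569 -0.0573  0.1383] r 56.1 theta 159.4 Frad 3.6 Ftan(cw) -6.6 Fz 5.7 w 0.221
[-0.004, -0.004, 0.002, -0.0054, 0.0077, 0.0002, 0.0]
[-0.004, -0.004, 0.002, -0.009, 0.0122, 0.0002, 0.0]
[-0.004, -0.004, 0.002, -0.013, 0.0164, 0.0002, 0.0]
[-0.004, -0.004, 0.002, -0.013, 0.0164, 0.0002, 0.0]
[-0.004, -0.004, 0.002, -0.013, 0.0164, 0.0002, 0.0]
```

Call:
{"name": "apply_moves", "arguments": {
  "moves": [
    [-0.004,-0.004,0,-0.0054,0.0077,0,0],
    [-0.004,-0.004,0,-0.009,0.0122,0,0],
    [-0.004,-0.004,0,-0.0135,0.017,0,0],
    [-0.004,-0.004,0,-0.0135,0.017,0,0]
  ]
}}

```text
time: 6.45
tcp_pos: [0.4704, -0.0395, 0.2932]
ee_rot: [[-1.0, -0.003, -0.003], [-0.003, 1.0, -0.0], [0.003, -0.0, -1.0]]
force: [-5.1, 1.8, 6.0]
gripper_width: 0.217
```

```bash
python3 p.py 183
python3 - <<'E'
from h import *
for c in ['top','scene']:
    im,d=vision.capture(c); save(c+'3',cv2.resize(im[120:380,200:520],(800,650))[:600])
    P=cloud(c,d).reshape(-1,3)
    Q=P[np.hypot(P[:,0]-.51,P[:,1]+.078)<.075]
    S=Q[(Q[:,2]>.098)&(Q[:,2]<.112)&(np.hypot(Q[:,0]-.51,Q[:,1]+.078)>.019)]
    print(c,len(S),S.mean(0), np.histogram(np.degrees(np.arctan2(S[:,1]+.0787,S[:,0]-.512)),bins=range(-180,181,15)))
E
python3 p.py
```

```text
t 6.45 grasp [ 0.4698 -0.0396  0.1382] r 55.9 theta 182.0 Frad 4.8 Ftan(cw) -2.5 Fz 6.0 w 0.217
[-0.0, -0.003, 0.003, -0.0008, -0.0001, 0.0002, 0.0]
top 30 [ 0.5532231  -0.1211075   0.10906062] (array([ 0,  0,  0,  0,  0,  0,  0,  0, 12, 18,  0,  0,  0,  0,  0,  0,  0,
        0,  0,  0,  0,  0,  0,  0]), array([-180, -165, -150, -135, -120, -105,  -90,  -75,  -60,  -45,  -30,
        -15,    0,   15,   30,   45,   60,   75,   90,  105,  120,  135,
        150,  165,  180]))
scene 331 [ 0.52014802 -0.08203111  0.10751408] (array([  0,   0,   0,   0,   0,   0,   0,   0,  59, 131,   1,   0,   1,
         2,   2,   0,   0,   0,   0,   6, 121,   8,   0,   0]), array([-180, -165, -150, -135, -120, -105,  -90,  -75,  -60,  -45,  -30,
        -15,    0,   15,   30,   45,   60,   75,   90,  105,  120,  135,
        150,  165,  180]))
t 6.55 grasp [ 0.4698 -0.0396  0.1382] r 55.9 theta 182.0 Frad 4.8 Ftan(cw) -1.5 Fz 4.6 w 0.219
```

View pics/scene3.png

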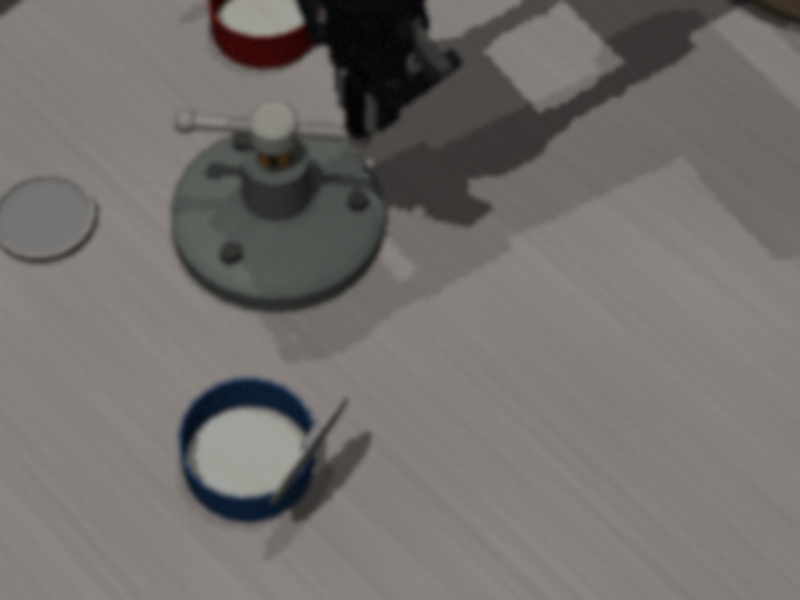

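Run:
```python
from h import *
im,d=vision.capture('scene'); P=cloud('scene',d).reshape(-1,3)
C=np.array([.5137,-.0774])  # scene-frame axis
rr=np.hypot(P[:,0]-C[0],P[:,1]-C[1]); S=P[(P[:,2]>.1)&(P[:,2]<.115)&(rr>.02)&(rr<.064)&(P[:,1]<C[1])]
l=cv2.fitLine(S[:,:2].astype(np.float32),cv2.DIST_HUBER,0,.001,.001).ravel()
print(len(S),l,np.degrees(np.arctan2(l[1],l[0])), S.mean(0), np.degrees(np.arctan2(*(S.mean(0)[:2]-C)[::-1])))
```

```text
185 [ 0.70264655 -0.71153903  0.5422004  -0.10723966] -45.360275 [ 0.54317916 -0.1084483   0.1079603 ] -46.48502550951463
```

The scene picture shows the plain end pointing left at crop (185, 120), opposite its start. A line fit of the bar puts the tap at about 180.4°, so the first half turn is done. Refitting the circle gives C = (0.507, -0.0795). Now back a quarter turn.

```bash
echo '{"C":[0.5070,-0.0795],"R":0.0555,"z0":0.1395,"a0":-45}' > cfg.json; python3 p.py 174 165 156 147 138
```

```text
t 6.6 grasp [ 0.4698 -0.0396  0.1381] r 54.5 theta 182.0 Frad 5.8 Ftan(cw) -1.7 Fz 5.3 w 0.212
[0.0, -0.003, 0.002, 0.0064, -0.0049, 0.0001, 0.0]
[0.0, -0.003, 0.002, 0.0113, -0.0121, 0.0, 0.0]
[0.0, -0.003, 0.002, 0.0151, -0.0199, -0.0, 0.0]
[0.0, -0.003, 0.002, 0.0176, -0.0283, -0.0001, 0.0]
[0.0, -0.003, 0.002, 0.0187, -0.0369, -0.0002, 0.0]
```

Call:
{"name": "apply_moves", "arguments": {
  "moves": [
    [0,-0.003,0,0.0064,-0.0049,0,0],
    [0,-0.003,0,0.0113,-0.0121,0,0],
    [0,-0.003,0,0.0151,-0.0199,0,0],
    [0,-0.003,0,0.0176,-0.0283,-0.0001,0],
    [0,-0.003,0,0.0187,-0.0369,-0.0002,0]
  ]
}}

```text
time: 7.02
tcp_pos: [0.4516, -0.0763, 0.2935]
ee_rot: [[-1.0, -0.001, 0.002], [-0.001, 1.0, 0.002], [-0.002, 0.002, -1.0]]
force: [1.2, 6.5, 2.0]
gripper_width: 0.22
```

```bash
python3 p.py 128 119 110 101 92
```

```text
t 7.02 grasp [ 0.4519 -0.076   0.1385] r 55.2 theta 138.7 Frad -0.7 Ftan(cw) 6.6 Fz 2.0 w 0.22
[0.002, 0.002, 0.001, -0.0003, -0.0099, 0.0001, 0.0]
[0.002, 0.002, 0.001, -0.002, -0.0185, -0.0, 0.0]
[0.002, 0.002, 0.001, -0.0051, -0.0266, -0.0001, 0.0]
[0.002, 0.002, 0.001, -0.0094, -0.0342, -0.0002, 0.0]
[0.002, 0.002, 0.001, -0.0148, -0.041, -0.0003, 0.0]
```

Call:
{"name": "apply_moves", "arguments": {
  "moves": [
    [0.002,0.002,0,-0.0003,-0.0099,0,0],
    [0.002,0.002,0,-0.002,-0.0185,0,0],
    [0.002,0.002,0,-0.0051,-0.0266,-0.0001,0],
    [0.002,0.002,0,-0.0094,-0.0342,-0.0002,0],
    [0.002,0.002,0,-0.0148,-0.041,-0.0003,0]
  ]
}}

```text
time: 7.43
tcp_pos: [0.4659, -0.1172, 0.2939]
ee_rot: [[-1.0, -0.001, -0.001], [-0.001, 1.0, 0.002], [0.001, 0.002, -1.0]]
force: [-2.5, 6.0, 5.6]
gripper_width: 0.213
```

```bash
python3 p.py 90 88
```

```text
t 7.43 grasp [ 0.4657 -0.1169  0.1389] r 55.7 theta 92.9 Frad -2.2 Ftan(cw) 6.1 Fz 5.6 w 0.213
[0.002, -0.001, 0.001, -0.0019, -0.0015, 0.0001, 0.0]
[0.002, -0.001, 0.001, -0.0033, -0.0029, 0.0001, 0.0]
```

Call:
{"name": "apply_moves", "arguments": {
  "moves": [
    [0.002,-0.001,0,-0.0027,-0.0022,0,0],
    [0.002,-0.001,0,-0.0027,-0.0022,0,0]
  ]
}}

```text
time: 7.6
tcp_pos: [0.4688, -0.12, 0.2939]
ee_rot: [[-1.0, 0.0, 0.001], [0.0, 1.0, -0.0], [-0.001, -0.0, -1.0]]
force: [-1.9, 1.3, 2.3]
gripper_width: 0.216
```

```bash
python3 p.py
cat > vis.py <<'E'
from h import *
import sys
C=np.array([.5137,-.0774])
im,d=vision.capture('scene'); P=cloud('scene',d).reshape(-1,3)
save(sys.argv[1],cv2.resize(im[120:280,200:420],(660,480)))
rr=np.hypot(P[:,0]-C[0],P[:,1]-C[1]); b0=float(sys.argv[2])  # expected plain-end bearing deg
a=np.degrees(np.arctan2(P[:,1]-C[1],P[:,0]-C[0])); da=(a-b0+180)%360-180
S=P[(P[:,2]>.1)&(P[:,2]<.115)&(rr>.02)&(rr<.066)&(abs(da)<35)]
l=cv2.fitLine(S[:,:2].astype(np.float32),cv2.DIST_HUBER,0,.001,.001).ravel()
print(len(S),'line bearing',np.degrees(np.arctan2(l[1],l[0])),'mean bearing',np.degrees(np.arctan2(*(S.mean(0)[:2]-C)[::-1])),'nominal -> theta',(135-np.degrees(np.arctan2(*(S.mean(0)[:2]-C)[::-1])))%360)
E
python3 vis.py s4 45; python3 p.py 99 108 117 126 135
```

```text
t 7.6 grasp [ 0.4689 -0.12    0.1389] r 55.6 theta 88.2 Frad 0.4 Ftan(cw) 2.2 Fz 2.3 w 0.216
175 line bearing 46.76621 mean bearing 45.99021263763894 nominal -> theta 89.00978736236107
t 7.65 grasp [ 0.4689 -0.12    0.1389] r 55.6 theta 88.2 Frad -0.6 Ftan(cw) 1.2 Fz 2.6 w 0.22
[-0.001, 0.001, 0.0, 0.0067, 0.0078, 0.0003, 0.0]
[-0.001, 0.001, 0.0, 0.0112, 0.0152, 0.0003, 0.0]
[-0.001, 0.001, 0.0, 0.0146, 0.0233, 0.0004, 0.0]
[-0.001, 0.001, 0.0, 0.0166, 0.0317, 0.0005, 0.0]
[-0.001, 0.001, 0.0, 0.0173, 0.0404, 0.0005, 0.0]
```

View pics/s4.png

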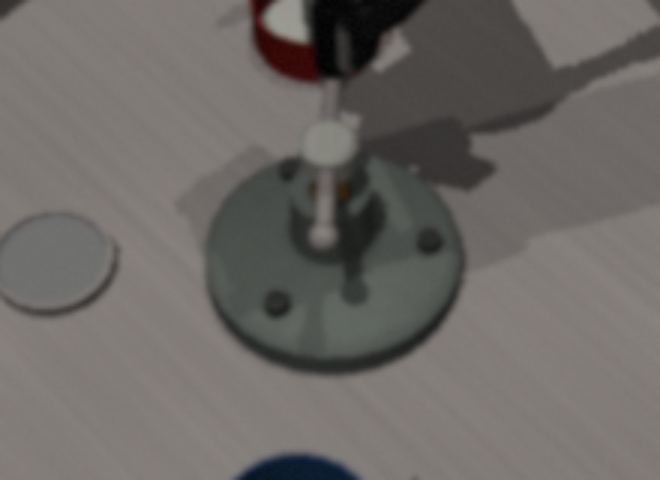

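The plain end points toward the camera at (235, 322), which puts the tap at about 89°. Forward half a turn, to 270°.

Call:
{"name": "apply_moves", "arguments": {
  "moves": [
    [-0.001,0.001,0,0.0067,0.0078,0.0001,0],
    [-0.001,0.001,0,0.0112,0.0152,0.0002,0],
    [-0.001,0.001,0,0.0146,0.0233,0.0003,0],
    [-0.001,0.001,0,0.0166,0.0317,0.0004,0],
    [-0.001,0.001,0,0.0173,0.0404,0.0005,0]
  ]
}}

```text
time: 8.07
tcp_pos: [0.4514, -0.0805, 0.2936]
ee_rot: [[-1.0, -0.001, 0.002], [-0.001, 1.0, -0.005], [-0.002, -0.005, -1.0]]
force: [1.1, -6.9, -0.5]
gripper_width: 0.219
```

```bash
python3 p.py 144 153 162 171 180
```

```text
t 8.07 grasp [ 0.4518 -0.0813  0.1386] r 55.2 theta 133.2 Frad -0.9 Ftan(cw) -6.9 Fz -0.5 w 0.219
[-0.005, 0.002, 0.001, -0.0008, 0.0097, 0.0003, 0.0]
[-0.005, 0.002, 0.001, -0.0028, 0.0182, 0.0003, 0.0]
[-0.005, 0.002, 0.001, -0.0062, 0.0262, 0.0003, 0.0]
[-0.005, 0.002, 0.001, -0.0107, 0.0337, 0.0004, 0.0]
[-0.005, 0.002, 0.001, -0.0164, 0.0403, 0.0004, 0.0]
```

Call:
{"name": "apply_moves", "arguments": {
  "moves": [
    [-0.005,0.002,0,-0.0008,0.0097,0.0002,0],
    [-0.005,0.002,0,-0.0028,0.0182,0.0002,0],
    [-0.005,0.002,0,-0.0062,0.0262,0.0003,0],
    [-0.005,0.002,0,-0.0107,0.0337,0.0004,0],
    [-0.005,0.002,0,-0.0164,0.0403,0.0004,0]
  ]
}}

```text
time: 8.48
tcp_pos: [0.4672, -0.041, 0.2932]
ee_rot: [[-1.0, -0.003, 0.0], [-0.003, 1.0, -0.004], [-0.0, -0.004, -1.0]]
force: [-2.4, -6.8, 3.3]
gripper_width: 0.223
```

```bash
python3 p.py 187 196 205 214 223
```

```text
t 8.48 grasp [ 0.4673 -0.0416  0.1382] r 54.9 theta 178.6 Frad -3.0 Ftan(cw) -6.6 Fz 3.3 w 0.223
[-0.004, 0.0, 0.003, -0.0056, 0.0052, 0.0002, 0.0]
[-0.004, 0.0, 0.003, -0.0129, 0.01, 0.0003, 0.0]
[-0.004, 0.0, 0.003, -0.0208, 0.0136, 0.0004, 0.0]
[-0.004, 0.0, 0.003, -0.0292, 0.0159, 0.0004, 0.0]
[-0.004, 0.0, 0.003, -0.0379, 0.0168, 0.0005, 0.0]
```

Call:
{"name": "apply_moves", "arguments": {
  "moves": [
    [-0.004,0,0,-0.0056,0.005,0.0002,0],
    [-0.004,0,0,-0.0129,0.0097,0.0003,0],
    [-0.004,0,0,-0.0208,0.0133,0.0004,0],
    [-0.004,0,0,-0.0292,0.0155,0.0004,0],
    [-0.004,0,0,-0.0379,0.0164,0.0005,0]
  ]
}}

```text
time: 8.9
tcp_pos: [0.5041, -0.0247, 0.2928]
ee_rot: [[-1.0, -0.004, -0.003], [-0.004, 1.0, -0.002], [0.003, -0.002, -1.0]]
force: [-6.8, -2.7, 7.3]
gripper_width: 0.22
```

```bash
python3 p.py 231 240 249 258 266
```

```text
t 8.9 grasp [ 0.5035 -0.0251  0.1378] r 54.6 theta 221.3 Frad -2.2 Ftan(cw) -6.9 Fz 7.3 w 0.22
[-0.002, -0.003, 0.004, -0.0087, 0.0004, 0.0002, 0.0]
[-0.002, -0.003, 0.004, -0.0173, -0.0013, 0.0002, 0.0]
[-0.002, -0.003, 0.004, -0.0255, -0.0042, 0.0003, 0.0]
[-0.002, -0.003, 0.004, -0.0331, -0.0084, 0.0003, 0.0]
[-0.002, -0.003, 0.004, -0.0393, -0.0131, 0.0004, 0.0]
```

Call:
{"name": "apply_moves", "arguments": {
  "moves": [
    [-0.002,-0.003,0,-0.0087,0.0002,0,0],
    [-0.002,-0.003,0,-0.0173,-0.0015,0,0],
    [-0.002,-0.003,0,-0.0255,-0.0044,0,0],
    [-0.002,-0.003,0,-0.0331,-0.0086,0,0],
    [-0.002,-0.003,0,-0.0393,-0.0133,0,0]
  ]
}}

```text
time: 9.32
tcp_pos: [0.5423, -0.0374, 0.2925]
ee_rot: [[-1.0, -0.005, -0.004], [-0.005, 1.0, 0.0], [0.004, 0.0, -1.0]]
force: [-5.5, 2.3, 5.9]
gripper_width: 0.218
```

```bash
python3 p.py 271 272 273
```

```text
t 9.32 grasp [ 0.5416 -0.0374  0.1375] r 54.5 theta 264.4 Frad -1.7 Ftan(cw) -5.7 Fz 5.9 w 0.218
[0.0, -0.004, 0.005, -0.0046, -0.0036, 0.0002, 0.0]
[0.0, -0.004, 0.005, -0.0053, -0.0043, 0.0002, 0.0]
[0.0, -0.004, 0.005, -0.0059, -0.005, 0.0002, 0.0]
```

Call:
{"name": "apply_moves", "arguments": {
  "moves": [
    [0,-0.004,0.002,-0.003,-0.0025,0,0],
    [0,-0.004,0.004,-0.0055,-0.0047,0,0],
    [0,-0.004,0.004,-0.0055,-0.0047,0,0]
  ]
}}

```text
time: 9.57
tcp_pos: [0.5473, -0.0423, 0.2924]
ee_rot: [[-1.0, -0.001, -0.002], [-0.001, 1.0, -0.001], [0.002, -0.001, -1.0]]
force: [-3.8, -0.7, 4.5]
gripper_width: 0.216
```

```bash
python3 p.py; python3 vis.py s5 -135; python3 p.py 263 254 245 236 227
```

```text
t 9.57 grasp [ 0.5471 -0.0424  0.1374] r 54.6 theta 272.2 Frad -3.3 Ftan(cw) -2.1 Fz 4.5 w 0.216
t 9.62 grasp [ 0.5471 -0.0424  0.1374] r 54.6 theta 272.2 Frad -3.3 Ftan(cw) -2.0 Fz 3.8 w 0.215
[-0.001, -0.001, 0.001, 0.0061, 0.0065, 0.0001, 0.0]
[-0.001, -0.001, 0.001, 0.0134, 0.0113, 0.0001, 0.0]
[-0.001, -0.001, 0.001, 0.0213, 0.0149, -0.0, 0.0]
[-0.001, -0.001, 0.001, 0.0297, 0.0173, -0.0001, 0.0]
[-0.001, -0.001, 0.001, 0.0383, 0.0183, -0.0001, 0.0]Traceback (most recent call last):
  File "vis.py", line 9, in <module>
    l=cv2.fitLine(S[:,:2].astype(np.float32),cv2.DIST_HUBER,0,.001,.001).ravel()
      ~~~~~~~~~~~^^^^^^^^^^^^^^^^^^^^^^^^^^^^^^^^^^^^^^^^^^^^^^^^^^^^^^^
cv2.error: OpenCV(4.12.0) /io/opencv/modules/imgproc/src/linefit.cpp:50: error: (-215:Assertion failed) count > 0 in function 'fitLine2D_wods'
```

View pics/s5.png

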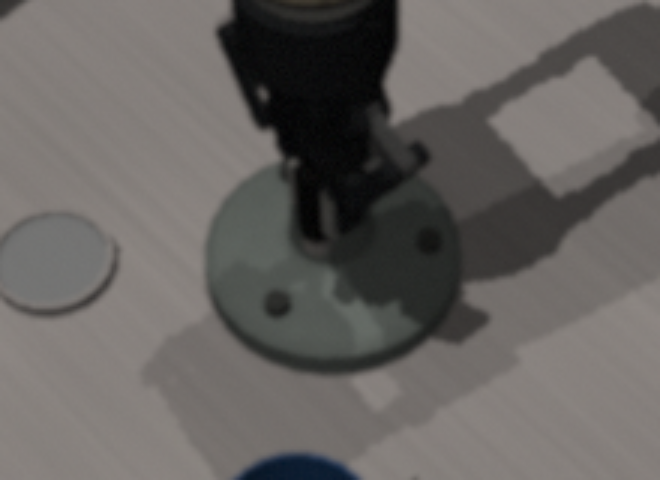

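The gripper now hides the bar at (200, 320). The grasp point puts the tap at about 271°, so I'll go back a quarter turn.

Call:
{"name": "apply_moves", "arguments": {
  "moves": [
    [-0.001,-0.001,0,0.0061,0.0063,0,0],
    [-0.001,-0.001,0,0.0134,0.011,0,0],
    [-0.001,-0.001,0,0.0213,0.0146,-0.0001,0],
    [-0.001,-0.001,0,0.0297,0.017,-0.0002,0],
    [-0.001,-0.001,0,0.0383,0.018,-0.0002,0]
  ]
}}

```text
time: 10.03
tcp_pos: [0.5102, -0.0248, 0.2928]
ee_rot: [[-1.0, -0.002, 0.008], [-0.002, 1.0, -0.002], [-0.008, -0.002, -1.0]]
force: [6.2, -4.2, -4.9]
gripper_width: 0.214
```

```bash
python3 p.py 218 209 200 191 182
```

```text
t 10.03 grasp [ 0.5114 -0.0251  0.1379] r 54.5 theta 229.7 Frad -3.7 Ftan(cw) 6.5 Fz -4.9 w 0.214
[-0.002, 0.008, 0.002, 0.01, 0.0004, 0.0001, 0.0]
[-0.002, 0.008, 0.002, 0.0185, -0.0013, -0.0001, 0.0]
[-0.002, 0.008, 0.002, 0.0266, -0.0044, -0.0002, 0.0]
[-0.002, 0.008, 0.002, 0.0342, -0.0087, -0.0003, 0.0]
[-0.002, 0.008, 0.002, 0.0411, -0.0141, -0.0004, 0.0]
```

Call:
{"name": "apply_moves", "arguments": {
  "moves": [
    [-0.002,0.008,0,0.01,0.0001,0,0],
    [-0.002,0.008,0,0.0185,-0.0016,0,0],
    [-0.002,0.008,0,0.0266,-0.0047,-0.0001,0],
    [-0.002,0.008,0,0.0342,-0.009,-0.0002,0],
    [-0.002,0.008,0,0.0411,-0.0143,-0.0002,0]
  ]
}}

```text
time: 10.45
tcp_pos: [0.47, -0.0383, 0.2932]
ee_rot: [[-1.0, -0.001, 0.007], [-0.001, 1.0, 0.001], [-0.007, 0.001, -1.0]]
force: [4.3, 3.8, -0.8]
gripper_width: 0.215
```

```bash
python3 p.py 180 179 178
```

```text
t 10.45 grasp [ 0.4712 -0.0382  0.1382] r 54.7 theta 184.1 Frad 0.1 Ftan(cw) 5.7 Fz -0.8 w 0.215
[0.001, 0.007, 0.001, 0.0023, -0.0019, 0.0001, 0.0]
[0.001, 0.007, 0.001, 0.003, -0.0026, 0.0001, 0.0]
[0.001, 0.007, 0.001, 0.0036, -0.0033, 0.0001, 0.0]
```

Call:
{"name": "apply_moves", "arguments": {
  "moves": [
    [0.001,0.005,0,0.003,-0.0024,0,0],
    [0.001,0.005,0,0.003,-0.0024,0,0],
    [0.001,0.005,0,0.003,-0.0024,0,0]
  ]
}}

```text
time: 10.7
tcp_pos: [0.4674, -0.0407, 0.2932]
ee_rot: [[-1.0, -0.001, 0.004], [-0.001, 1.0, -0.001], [-0.004, -0.001, -1.0]]
force: [3.1, 0.5, -0.9]
gripper_width: 0.217
```

```bash
python3 p.py; python3 vis.py s6 -45; python3 p.py 188 197 206 215 224
```

```text
t 10.7 grasp [ 0.4681 -0.0408  0.1382] r 54.8 theta 179.8 Frad -1.9 Ftan(cw) 2.5 Fz -0.9 w 0.217
186 line bearing -44.80889 mean bearing -44.22177999733271 nominal -> theta 179.2217799973327
t 10.75 grasp [ 0.4681 -0.0408  0.1382] r 54.8 theta 179.8 Frad -1.9 Ftan(cw) 2.0 Fz -2.1 w 0.219
[-0.001, 0.004, 0.001, -0.0061, 0.0056, 0.0003, 0.0]
[-0.001, 0.004, 0.001, -0.0135, 0.0102, 0.0004, 0.0]
[-0.001, 0.004, 0.001, -0.0215, 0.0137, 0.0005, 0.0]
[-0.001, 0.004, 0.001, -0.0299, 0.0159, 0.0006, 0.0]
[-0.001, 0.004, 0.001, -0.0386, 0.0167, 0.0007, 0.0]
```

The line fit puts the tap at about 179.5°. Now forward for the third time: first back to about 270°, then slowly to feel for the bottom.

Call:
{"name": "apply_moves", "arguments": {
  "moves": [
    [-0.001,0.004,0,-0.0061,0.0054,0.0001,0],
    [-0.001,0.004,0,-0.0135,0.01,0.0002,0],
    [-0.001,0.004,0,-0.0215,0.0133,0.0002,0],
    [-0.001,0.004,0,-0.0299,0.0155,0.0003,0],
    [-0.001,0.004,0,-0.0386,0.0163,0.0003,0]
  ]
}}

```text
time: 11.17
tcp_pos: [0.505, -0.0247, 0.2928]
ee_rot: [[-1.0, -0.003, -0.007], [-0.003, 1.0, -0.002], [0.007, -0.002, -1.0]]
force: [-7.2, -3.9, 5.3]
gripper_width: 0.217
```

```bash
python3 p.py 232 241 250 259 266
```

```text
t 11.17 grasp [ 0.504  -0.0249  0.1378] r 54.6 theta 221.9 Frad -3.5 Ftan(cw) -7.4 Fz 5.3 w 0.217
[-0.002, -0.007, 0.003, -0.0087, 0.0002, 0.0002, 0.0]
[-0.002, -0.007, 0.003, -0.0173, -0.0015, 0.0002, 0.0]
[-0.002, -0.007, 0.003, -0.0254, -0.0046, 0.0002, 0.0]
[-0.002, -0.007, 0.003, -0.033, -0.0089, 0.0002, 0.0]
[-0.002, -0.007, 0.003, -0.0383, -0.013, 0.0003, 0.0]
```

Call:
{"name": "apply_moves", "arguments": {
  "moves": [
    [-0.002,-0.007,0,-0.0087,-0.0002,0,0],
    [-0.002,-0.007,0,-0.0173,-0.0018,0,0],
    [-0.002,-0.007,0,-0.0254,-0.0048,0,0],
    [-0.002,-0.007,0,-0.033,-0.009,0,0],
    [-0.002,-0.007,0,-0.0383,-0.013,0,0]
  ]
}}

```text
time: 11.58
tcp_pos: [0.5425, -0.0373, 0.2925]
ee_rot: [[-1.0, -0.003, -0.006], [-0.003, 1.0, 0.001], [0.006, 0.001, -1.0]]
force: [-7.2, 0.6, 7.3]
gripper_width: 0.216
```

```bash
python3 p.py 268 272 276 280 283
```

```text
t 11.58 grasp [ 0.5415 -0.0372  0.1375] r 54.6 theta 264.2 Frad -4.0 Ftan(cw) -5.9 Fz 7.3 w 0.216
[0.001, -0.006, 0.003, -0.0023, -0.0016, 0.0002, 0.0]
[0.001, -0.006, 0.003, -0.0051, -0.0044, 0.0002, 0.0]
[0.001, -0.006, 0.003, -0.0076, -0.0073, 0.0002, 0.0]
[0.001, -0.006, 0.003, -0.0099, -0.0104, 0.0002, 0.0]
[0.001, -0.006, 0.003, -0.0115, -0.0128, 0.0002, 0.0]
```

Call:
{"name": "apply_moves", "arguments": {
  "moves": [
    [0.001,-0.006,0,-0.0023,-0.002,0,0],
    [0.001,-0.006,0,-0.0049,-0.0047,0,0],
    [0.001,-0.006,0,-0.0073,-0.0076,0,0],
    [0.001,-0.006,0,-0.0095,-0.0107,0,0],
    [0.001,-0.006,0,-0.0111,-0.0131,0,0]
  ]
}}

```text
time: 12.0
tcp_pos: [0.5532, -0.0497, 0.2923]
ee_rot: [[-1.0, -0.004, -0.004], [-0.004, 1.0, 0.001], [0.004, 0.001, -1.0]]
force: [-3.8, 4.0, 4.7]
gripper_width: 0.217
```

```bash
echo '{"C":[0.5070,-0.0795],"R":0.0547,"z0":0.1398,"a0":-45}' > cfg.json; python3 p.py 282 284 286 288 290 292
```

```text
t 12.0 grasp [ 0.5527 -0.0496  0.1373] r 54.6 theta 281.8 Frad -0.9 Ftan(cw) -5.4 Fz 4.7 w 0.217
[0.001, -0.004, 0.004, 0.0003, 0.0, -0.0001, 0.0]
[0.001, -0.004, 0.004, -0.0007, -0.0016, -0.0001, 0.0]
[0.001, -0.004, 0.004, -0.0016, -0.0032, -0.0001, 0.0]
[0.001, -0.004, 0.004, -0.0025, -0.0049, -0.0001, 0.0]
[0.001, -0.004, 0.004, -0.0033, -0.0067, -0.0001, 0.0]
[0.001, -0.004, 0.004, -0.0041, -0.0084, -0.0001, 0.0]
```

Call:
{"name": "apply_moves", "arguments": {
  "moves": [
    [0.001,-0.004,0,-0.001,-0.002,0,0],
    [0.001,-0.004,0,-0.0018,-0.0038,0,0],
    [0.001,-0.004,0,-0.0027,-0.0055,0,0]
  ]
}}

```text
time: 12.25
tcp_pos: [0.5558, -0.055, 0.2923]
ee_rot: [[-1.0, -0.004, -0.0], [-0.004, 1.0, 0.001], [0.0, 0.001, -1.0]]
force: [-2.7, 3.1, 4.6]
gripper_width: 0.221
```

```bash
python3 p.py 288 290 292 294
```

```text
t 12.25 grasp [ 0.5558 -0.0549  0.1373] r 54.6 theta 288.3 Frad -1.0 Ftan(cw) -4.0 Fz 4.6 w 0.221
[0.001, -0.0, 0.004, 0.0001, 0.0003, -0.0001, 0.0]
[0.001, -0.0, 0.004, -0.0007, -0.0014, -0.0001, 0.0]
[0.001, -0.0, 0.004, -0.0015, -0.0031, -0.0001, 0.0]
[0.001, -0.0, 0.004, -0.0022, -0.0049, -0.0001, 0.0]
```

Call:
{"name": "apply_moves", "arguments": {
  "moves": [
    [0.001,0,0,-0.0008,-0.0018,0,0],
    [0.001,0,0,-0.0016,-0.0036,0,0]
  ]
}}

```text
time: 12.42
tcp_pos: [0.5575, -0.0585, 0.2923]
ee_rot: [[-1.0, -0.003, -0.0], [-0.003, 1.0, 0.0], [0.0, 0.0, -1.0]]
force: [-1.9, 3.1, 5.1]
gripper_width: 0.211
```

```bash
python3 p.py 292 294 296 298
```

```text
t 12.42 grasp [ 0.5575 -0.0585  0.1373] r 54.6 theta 292.4 Frad -0.6 Ftan(cw) -3.6 Fz 5.1 w 0.211
[0.0, -0.0, 0.003, 0.0001, 0.0004, -0.0001, 0.0]
[0.0, -0.0, 0.003, -0.0006, -0.0014, -0.0001, 0.0]
[0.0, -0.0, 0.003, -0.0012, -0.0032, -0.0001, 0.0]
[0.0, -0.0, 0.003, -0.0018, -0.005, -0.0001, 0.0]
```

Call:
{"name": "apply_moves", "arguments": {
  "moves": [
    [0,0,0,-0.0007,-0.0018,0,0],
    [0,0,0,-0.0013,-0.0036,0,0]
  ]
}}

```text
time: 12.58
tcp_pos: [0.5589, -0.0622, 0.2922]
ee_rot: [[-1.0, -0.003, -0.0], [-0.003, 1.0, 0.0], [0.0, 0.0, -1.0]]
force: [-2.3, 3.7, 4.0]
gripper_width: 0.218
```

```bash
python3 p.py 296 298 300 302
```

```text
t 12.58 grasp [ 0.5589 -0.0622  0.1372] r 54.7 theta 296.5 Frad -1.1 Ftan(cw) -4.2 Fz 4.0 w 0.218
[0.0, -0.0, 0.003, 0.0002, 0.0005, -0.0001, 0.0]
[0.0, -0.0, 0.003, -0.0004, -0.0013, -0.0001, 0.0]
[0.0, -0.0, 0.003, -0.0009, -0.0031, -0.0001, 0.0]
[0.0, -0.0, 0.003, -0.0014, -0.005, -0.0001, 0.0]
```

Call:
{"name": "apply_moves", "arguments": {
  "moves": [
    [0,0,0,-0.0005,-0.0019,0,0],
    [0,0,0,-0.001,-0.0037,0,0]
  ]
}}

```text
time: 12.75
tcp_pos: [0.5601, -0.0661, 0.2922]
ee_rot: [[-1.0, -0.003, -0.0], [-0.003, 1.0, 0.0], [-0.0, 0.0, -1.0]]
force: [-1.6, 3.7, 3.6]
gripper_width: 0.218
```

```bash
python3 p.py 300 302 304 306
```

```text
t 12.75 grasp [ 0.5601 -0.066   0.1372] r 54.7 theta 300.8 Frad -0.7 Ftan(cw) -4.0 Fz 3.6 w 0.218
[0.0, 0.0, 0.003, 0.0002, 0.0008, -0.0001, 0.0]
[0.0, 0.0, 0.003, -0.0002, -0.0011, -0.0001, 0.0]
[0.0, 0.0, 0.003, -0.0006, -0.003, -0.0001, 0.0]
[0.0, 0.0, 0.003, -0.001, -0.0049, -0.0, 0.0]
```

Call:
{"name": "apply_moves", "arguments": {
  "moves": [
    [0,0,0,-0.0004,-0.0019,0,0],
    [0,0,0,-0.0008,-0.0038,0,0]
  ]
}}

```text
time: 12.92
tcp_pos: [0.5609, -0.0701, 0.2922]
ee_rot: [[-1.0, -0.003, 0.0], [-0.003, 1.0, 0.0], [-0.0, 0.0, -1.0]]
force: [-2.5, 4.3, 3.4]
gripper_width: 0.215
```

```bash
python3 p.py 304 306 308 310
```

```text
t 12.92 grasp [ 0.5609 -0.07    0.1372] r 54.8 theta 305.0 Frad -1.8 Ftan(cw) -4.7 Fz 3.4 w 0.215
[0.0, 0.0, 0.003, 0.0002, 0.001, -0.0001, 0.0]
[0.0, 0.0, 0.003, -0.0001, -0.0009, -0.0001, 0.0]
[0.0, 0.0, 0.003, -0.0003, -0.0028, -0.0001, 0.0]
[0.0, 0.0, 0.003, -0.0005, -0.0047, -0.0001, 0.0]
```

Call:
{"name": "apply_moves", "arguments": {
  "moves": [
    [0,0,0,-0.0001,-0.0019,0,0],
    [0,0,0,-0.0003,-0.0038,0,0]
  ]
}}

```text
time: 13.08
tcp_pos: [0.5614, -0.0741, 0.2921]
ee_rot: [[-1.0, -0.003, 0.001], [-0.003, 1.0, 0.0], [-0.001, 0.0, -1.0]]
force: [-1.5, 4.8, 3.0]
gripper_width: 0.215
```

```bash
python3 p.py 308 310 312 314
```

```text
t 13.08 grasp [ 0.5615 -0.074   0.1371] r 54.8 theta 309.2 Frad -1.0 Ftan(cw) -4.9 Fz 3.0 w 0.215
[0.0, 0.001, 0.003, 0.0001, 0.0012, -0.0001, 0.0]
[0.0, 0.001, 0.003, -0.0001, -0.0007, -0.0001, 0.0]
[0.0, 0.001, 0.003, -0.0002, -0.0026, -0.0001, 0.0]
[0.0, 0.001, 0.003, -0.0003, -0.0045, -0.0, 0.0]
```

Call:
{"name": "apply_moves", "arguments": {
  "moves": [
    [0,0,0,-0.0001,-0.0019,0,0],
    [0,0,0,-0.0002,-0.0038,0,0]
  ]
}}

```text
time: 13.25
tcp_pos: [0.5617, -0.078, 0.2921]
ee_rot: [[-1.0, -0.003, 0.001], [-0.003, 1.0, 0.001], [-0.001, 0.001, -1.0]]
force: [-0.8, 5.2, 2.8]
gripper_width: 0.219
```

```bash
python3 p.py 312 314 316 318
```

```text
t 13.25 grasp [ 0.5618 -0.078   0.1371] r 54.8 theta 313.4 Frad -0.7 Ftan(cw) -5.2 Fz 2.8 w 0.219
[0.001, 0.001, 0.003, 0.0001, 0.0014, -0.0001, 0.0]
[0.001, 0.001, 0.003, -0.0, -0.0005, -0.0001, 0.0]
[0.001, 0.001, 0.003, -0.0, -0.0024, -0.0001, 0.0]
[0.001, 0.001, 0.003, 0.0001, -0.0043, -0.0001, 0.0]
```

Call:
{"name": "apply_moves", "arguments": {
  "moves": [
    [0,0,0,0,-0.0019,0,0],
    [0,0,0,0.0001,-0.0038,0,0]
  ]
}}

```text
time: 13.42
tcp_pos: [0.5617, -0.0819, 0.2921]
ee_rot: [[-1.0, -0.003, 0.001], [-0.003, 1.0, 0.001], [-0.001, 0.001, -1.0]]
force: [-0.6, 8.4, 3.5]
gripper_width: 0.217
```

```bash
python3 p.py 316 318 320 322
```

```text
t 13.42 grasp [ 0.5618 -0.0818  0.1371] r 54.9 theta 317.4 Frad -0.9 Ftan(cw) -8.4 Fz 3.5 w 0.217
[0.001, 0.001, 0.003, -0.0, 0.0015, -0.0001, 0.0]
[0.001, 0.001, 0.003, 0.0, -0.0004, -0.0001, 0.0]
[0.001, 0.001, 0.003, 0.0002, -0.0023, -0.0001, 0.0]
[0.001, 0.001, 0.003, 0.0004, -0.0042, -0.0001, 0.0]
```

The tangential force has risen to 8.4 N from about 5 N, so it may be starting to bottom. I'll take finer steps.

Call:
{"name": "apply_moves", "arguments": {
  "moves": [
    [0,0,0,0.0001,-0.001,0,0],
    [0,0,0,0.0001,-0.001,0,0]
  ]
}}

```text
time: 13.58
tcp_pos: [0.5616, -0.0824, 0.2921]
ee_rot: [[-1.0, -0.002, 0.001], [-0.002, 1.0, 0.003], [-0.001, 0.003, -1.0]]
force: [-0.9, 6.4, 3.6]
gripper_width: 0.218
```

```bash
python3 p.py 318 320
```

```text
t 13.58 grasp [ 0.5618 -0.0819  0.1371] r 54.9 theta 317.5 Frad -1.2 Ftan(cw) -6.3 Fz 3.6 w 0.218
[0.003, 0.001, 0.002, 0.0, 0.0, -0.0001, 0.0]
[0.003, 0.001, 0.002, 0.0002, -0.0019, -0.0001, 0.0]
```

Call:
{"name": "apply_moves", "arguments": {
  "moves": [
    [0,0,0,0.0001,-0.0015,0,0],
    [0,0,0,0.0001,-0.0015,0,0]
  ]
}}

```text
time: 13.75
tcp_pos: [0.5616, -0.0829, 0.292]
ee_rot: [[-1.0, -0.002, 0.001], [-0.002, 1.0, 0.006], [-0.001, 0.006, -1.0]]
force: [-0.5, 8.6, 2.9]
gripper_width: 0.22
```

```bash
python3 p.py 318 320
```

```text
t 13.75 grasp [ 0.5618 -0.082   0.137 ] r 54.9 theta 317.6 Frad -0.9 Ftan(cw) -8.5 Fz 2.9 w 0.22
[0.006, 0.001, 0.002, -0.0, 0.0005, -0.0001, 0.0]
[0.006, 0.001, 0.002, 0.0001, -0.0014, -0.0001, 0.0]
```

The grasp point no longer advances: 317.6°, about 5.54 rad, with the force rising. That's the bottom, inside the expected 5.1–5.9 rad. I'll raise the push gently to about 13 N.

Call:
{"name": "apply_moves", "arguments": {
  "moves": [
    [0.003,0,0,0,-0.002,0,0],
    [0.003,0,0,0,-0.002,0,0]
  ]
}}

```text
time: 13.92
tcp_pos: [0.5616, -0.0833, 0.292]
ee_rot: [[-1.0, -0.001, 0.001], [-0.001, 1.0, 0.007], [-0.001, 0.007, -1.0]]
force: [-0.8, 11.6, 4.5]
gripper_width: 0.217
```

```bash
python3 p.py 318 320
```

```text
t 13.92 grasp [ 0.5618 -0.0822  0.137 ] r 54.9 theta 317.8 Frad -1.4 Ftan(cw) -11.6 Fz 4.5 w 0.217
[0.007, 0.001, 0.001, 0.0, 0.0009, -0.0001, 0.0]
[0.007, 0.001, 0.001, 0.0001, -0.001, -0.0001, 0.0]
```

Call:
{"name": "apply_moves", "arguments": {
  "moves": [
    [0.004,0,0,0,-0.0022,0,0],
    [0.004,0,0,0,-0.0026,0,0],
    [0.004,0,0,0,-0.0026,0,0],
    [0.004,0,0,0,-0.0026,0,0]
  ]
}}

```text
time: 14.25
tcp_pos: [0.5617, -0.0836, 0.292]
ee_rot: [[-1.0, -0.0, 0.001], [-0.0, 1.0, 0.008], [-0.001, 0.008, -1.0]]
force: [-0.7, 14.4, 4.2]
gripper_width: 0.218
```

```bash
python3 p.py 318 320
```

```text
t 14.25 grasp [ 0.5618 -0.0824  0.137 ] r 54.9 theta 318.0 Frad -1.5 Ftan(cw) -14.4 Fz 4.2 w 0.218
[0.008, 0.001, 0.0, 0.0, 0.0013, -0.0001, 0.0]
[0.008, 0.001, 0.0, 0.0002, -0.0006, -0.0001, 0.0]
```

Call:
{"name": "apply_moves", "arguments": {
  "moves": [
    [0.005,0,0,0,-0.0024,0,0],
    [0.005,0,0,0,-0.0024,0,0],
    [0.005,0,0,0,-0.0024,0,0]
  ]
}}

```text
time: 14.5
tcp_pos: [0.5617, -0.0837, 0.292]
ee_rot: [[-1.0, 0.0, 0.001], [0.0, 1.0, 0.009], [-0.001, 0.009, -1.0]]
force: [-0.0, 14.0, 4.4]
gripper_width: 0.219
```

```bash
python3 p.py 310 301 292 283 274
```

```text
t 14.5 grasp [ 0.5618 -0.0824  0.137 ] r 54.9 theta 318.0 Frad -0.7 Ftan(cw) -14.0 Fz 4.4 w 0.219
[0.009, 0.001, -0.0, 0.0002, 0.009, -0.0001, 0.0]
[0.009, 0.001, -0.0, 0.0016, 0.0175, -0.0001, 0.0]
[0.009, 0.001, -0.0, 0.0043, 0.0256, -0.0001, 0.0]
[0.009, 0.001, -0.0, 0.0083, 0.0332, -0.0001, 0.0]
[0.009, 0.001, -0.0, 0.0134, 0.0401, -0.0001, 0.0]
```

The push held 14 N for about 0.5 s, which is roughly 10 N at the bottom. Now back off a quarter turn, to about 227°.

Call:
{"name": "apply_moves", "arguments": {
  "moves": [
    [0.009,0.001,0,0.0002,0.009,0,0],
    [0.009,0.001,0,0.0016,0.0175,0,0],
    [0.009,0.001,0,0.0043,0.0256,-0.0001,0],
    [0.009,0.001,0,0.0083,0.0332,-0.0001,0],
    [0.009,0.001,0,0.0134,0.0401,-0.0002,0]
  ]
}}

```text
time: 14.92
tcp_pos: [0.5493, -0.0451, 0.2925]
ee_rot: [[-1.0, -0.0, 0.005], [-0.0, 1.0, -0.005], [-0.005, -0.005, -1.0]]
force: [3.3, -6.7, -3.3]
gripper_width: 0.219
```

```bash
python3 p.py 265 256 247 238 230
```

```text
t 14.92 grasp [ 0.55   -0.0459  0.1375] r 54.6 theta 277.0 Frad -1.5 Ftan(cw) 7.3 Fz -3.3 w 0.219
[-0.005, 0.005, 0.0, 0.0071, 0.0075, -0.0002, 0.0]
[-0.005, 0.005, 0.0, 0.0141, 0.0125, -0.0003, 0.0]
[-0.005, 0.005, 0.0, 0.0218, 0.0163, -0.0004, 0.0]
[-0.005, 0.005, 0.0, 0.03, 0.0189, -0.0006, 0.0]
[-0.005, 0.005, 0.0, 0.0375, 0.0201, -0.0007, 0.0]
```

Call:
{"name": "apply_moves", "arguments": {
  "moves": [
    [-0.005,0.005,0,0.0071,0.0075,0,0],
    [-0.005,0.005,0,0.0141,0.0125,-0.0001,0],
    [-0.005,0.005,0,0.0218,0.0163,-0.0002,0],
    [-0.005,0.005,0,0.03,0.0189,-0.0003,0],
    [-0.005,0.005,0,0.0375,0.0201,-0.0003,0]
  ]
}}

```text
time: 15.33
tcp_pos: [0.5133, -0.0253, 0.2928]
ee_rot: [[-1.0, 0.0, 0.007], [0.0, 1.0, -0.002], [-0.007, -0.002, -1.0]]
force: [6.1, 0.2, -3.3]
gripper_width: 0.218
```

```bash
python3 p.py 228 227 226
```

```text
t 15.33 grasp [ 0.5145 -0.0256  0.1378] r 54.4 theta 232.9 Frad 1.0 Ftan(cw) 6.0 Fz -3.3 w 0.218
[-0.002, 0.007, -0.0, 0.0034, 0.0005, -0.0001, 0.0]
[-0.002, 0.007, -0.0, 0.0044, 0.0005, -0.0002, 0.0]
[-0.002, 0.007, -0.0, 0.0054, 0.0005, -0.0002, 0.0]
```

Call:
{"name": "apply_moves", "arguments": {
  "moves": [
    [-0.002,0.006,0,0.003,0.0004,0,0],
    [-0.002,0.006,0,0.0052,0.0004,0,0],
    [-0.002,0.006,0,0.0052,0.0004,0,0]
  ]
}}

```text
time: 15.58
tcp_pos: [0.5085, -0.0251, 0.2929]
ee_rot: [[-1.0, 0.0, 0.003], [0.0, 1.0, -0.001], [-0.003, -0.001, -1.0]]
force: [3.8, 1.2, -2.4]
gripper_width: 0.213
```

```bash
python3 p.py; python3 vis.py s7 -92; python3 p.py 227
```

```text
t 15.58 grasp [ 0.5091 -0.0252  0.1379] r 54.3 theta 227.2 Frad 1.4 Ftan(cw) 3.8 Fz -2.4 w 0.213
157 line bearing 86.979614 mean bearing -92.5663897116424 nominal -> theta 227.5663897116424
t 15.63 grasp [ 0.5091 -0.0252  0.1379] r 54.4 theta 227.2 Frad 2.0 Ftan(cw) 2.8 Fz -1.4 w 0.215
[-0.0, 0.003, -0.0, -0.0003, 0.0003, -0.0, 0.0]
```

View pics/s7.png

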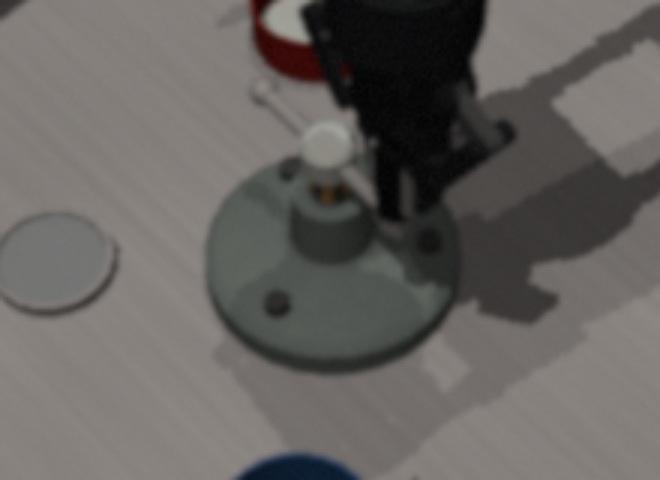

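The plain end points to the back left at (88, 262). The fit puts the tap at 227.5°, which is 90° back from the bottom at 317.6°. Now I'll release partly and rise straight up.

Call:
{"name": "apply_moves", "arguments": {
  "moves": [
    [0,0,0,0,0,0,0.024],
    [0,0,0,0,0,0,0.03],
    [0,0,0,0,0,0,0.04],
    [0,0,0,0,0,0,0.045],
    [0,0,0,0,0,0,0.045]
  ]
}}

```text
time: 16.05
tcp_pos: [0.5084, -0.0252, 0.2928]
ee_rot: [[-1.0, 0.0, 0.002], [0.0, 1.0, -0.001], [-0.002, -0.001, -1.0]]
force: [0.2, -0.1, 0.4]
gripper_width: 0.527
```

Call:
{"name": "apply_moves", "arguments": {
  "moves": [
    [0,0,0,0,0,-0.01,0.045],
    [0,0,0,0,0,-0.03,0.045],
    [0,0,0,0,0,-0.055,0.045],
    [0,0,0,0,0,-0.085,0.045],
    [0,0,0,0,0,-0.11,0.045]
  ]
}}

```text
time: 16.47
tcp_pos: [0.5081, -0.0252, 0.4052]
ee_rot: [[-1.0, 0.0, 0.003], [0.0, 1.0, -0.001], [-0.004, -0.001, -1.0]]
force: [0.4, -0.3, 0.7]
gripper_width: 0.525
```

Released cleanly with no residual force. I'll back away a little so the cameras can check.

Call:
{"name": "apply_moves", "arguments": {
  "moves": [
    [0,0,0,0.03,0.03,-0.01,0.045],
    [0,0,0,0.055,0.06,-0.02,0.045],
    [0,0,0,0.08,0.09,-0.02,0.045],
    [0,0,0,0.1,0.12,-0.02,0.045],
    [0,0,0,0.1,0.12,-0.02,0.045]
  ]
}}

```text
time: 16.88
tcp_pos: [0.4046, 0.0981, 0.4253]
ee_rot: [[-1.0, -0.004, 0.002], [-0.004, 1.0, 0.002], [-0.002, 0.002, -1.0]]
force: [-0.1, -0.3, -0.9]
gripper_width: 0.53
```

```bash
python3 p.py; python3 vis.py s8 -92
python3 - <<'E'
from h import *
for c in ['scene','top']:
    im,d=vision.capture(c); save(c+'9',im)
    P=cloud(c,d).reshape(-1,3); P=P[~np.isnan(P[:,0])]; C={'scene':[.5137,-.0774],'top':[.5112,-.080]}[c]
    S=P[(np.hypot(P[:,0]-C[0],P[:,1]-C[1])<.09)&(P[:,2]>.15)&(P[:,2]<.17)]
    if len(S):
        (x,y),rad=cv2.minEnclosingCircle(S[:,:2].astype(np.float32)); print(c,'knob',x,y,rad,'theta',(-45-np.degrees(np.arctan2(y-C[1],x-C[0])))%360)
    for t in ['can_blue','can_red','lens']:
        for q in vision.landmark_of(c,t)[:1]: print(c,t,round(q['confidence'],2),np.round(at_z(c,q['centre'][0]*480,q['centre'][1]*640,0),3))
E
```

```text
t 16.88 grasp [0.4049 0.0984 0.2703] r 205.2 theta 195.2 Frad -0.2 Ftan(cw) -0.2 Fz -0.9 w 0.53
157 line bearing 85.82359 mean bearing -92.55220388587533 nominal -> theta 227.55220388587531
scene knob 0.5161205530166626 -0.0226924866437912 0.010414782911539078 theta 227.53341943438784
scene can_blue 0.84 [0.649 0.049 0.   ]
scene can_red 0.7 [ 0.392 -0.218  0.   ]
scene lens 0.63 [ 0.634 -0.195  0.   ]
top knob 0.5142504572868347 -0.02548861876130104 0.009855869226157665 theta 228.2029316709348
top can_blue 0.73 [0.648 0.051 0.   ]
top can_red 0.89 [ 0.398 -0.223  0.   ]
top lens 0.95 [ 0.632 -0.193  0.   ]
```

View pics/scene9.png

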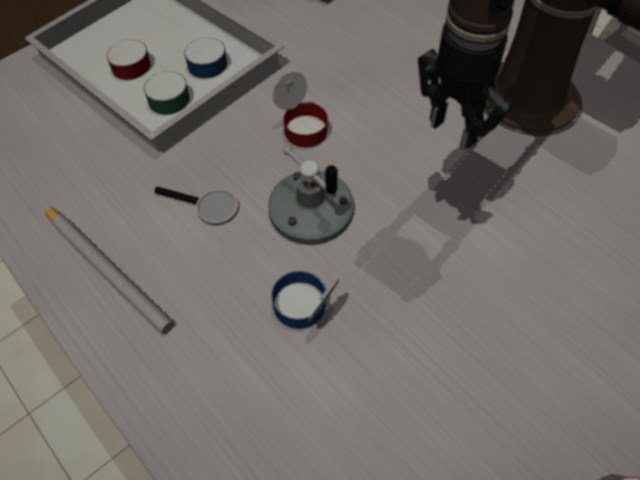

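The final picture shows the knob free at (180, 331), the plain end at (150, 288), the cans and lens unmoved, and the gripper clear of everything. Handing in.

```bash
python3 -c "
from plant import r
print(r.close_job())"
```

```text
the job is handed in; nothing more can be done
None
```

The tap was turned in the order asked, bottomed, backed off a quarter turn and released, and the job was handed in at about 17 s on the robot's clock.

| Step | Tap angle |
|---|---|
| Forward half a turn | about 180° |
| Back a quarter turn | about 89° |
| Forward half a turn | about 271° |
| Back a quarter turn | about 179.5° |
| Forward to the bottom | about 317.6° (5.54 rad) |
| Back off a quarter turn, then let go | about 228° |

- **Pressing at the bottom:** The push at the knob was about 14 N for roughly half a second. Taking off about 5 N of turning friction, that is about 10 N on the bottom. The highest reading was 14.4 N.
- **Last checks:** The two cameras put the released tap at 227.5° and 228.2°. The cans and lens are where they were, within 2–6 mm measuring noise, and the gripper is clear with no force on it.
- **Less certain:**
  - The 271° point comes from the arm's position alone, because the gripper hid the bar from the scene camera and the picture fit failed there.
  - When the fingers first closed, one pad touched the knob early with about 8 N. It may have turned the tap back by up to about 3° before the first forward turn.

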